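# Open the finished tumbler barrel and hang its lid up

## Robot

A 6-joint arm with a two-finger parallel gripper is mounted at the origin on the work surface. World frame = base frame: x ahead of the robot, y to its left, z up, the work surface at z = 0. Lengths are in m, angles in rad, forces in N, time in s.
With the tool pointing down it reaches from about 0.35 to 0.975 m from the base axis. Payload 4.9 kg.
Tool frame: the origin (TCP) lies at the very end of the fingers, on their centre line; the grasp point (between the pads) lies 19 mm behind it; z points along the fingers, y is the line along which they close (so a half turn about z gives the same grasp; the last joint's range is limited). The gripper opens to 85 mm and grips with 20 to 120 N. Pads are 22 mm wide; open, the fingers measure 114 mm over their backs; the gripper's body (76 mm by 85 mm) begins 54 mm behind the grasp point. The pads swing forward as they close: fully open they stand 13 mm farther back than shut.
Start: joints at [-1.253, 0.053, 1.613, -0, 1.476, -0.119], TCP at [0.264, -0.566, 0.231] pointing down, gripper open.
Joint ranges: [-3.01, 3.01], [-1.01, 2.22], [0.06, 2.58], [-1.02, 4.17], [0.09, 2.62], [-3.14, 3.14]. Speed limits (rad/s): [2.57, 2.57, 3.14, 3.14, 3.14, 3.14].

## Interface

Orientations are given as a rotation vector (axis times angle).
In Python, from station import * gives the robot as it stands.
- The arm moves only by the shell command python3 -m crank 'ROWS' [OPENING] [FORCE]. ROWS is JSON, a list of rows, each an object with "offset": the shift along the tool's x, y, z in m, a list of three; "twist": the turn, a rotation vector about the tool's x, y, z in degrees, a list of three. In form: [{"offset": [x, y, z], "twist": [rx, ry, rz]}, ...]. A call has 1 to 20 rows; each row is the pose to reach, as a shift and turn from the pose commanded when the call began, along the tool's axes at that moment; what a row does not reach only later rows make up. A row lasts 1/8 s, in which the tool goes at most 62.5 mm and 10.7 degrees, less where a joint would pass 70% of its speed; a pose out of reach is approached as far as the arm can. A call with a gripper value outside its range is refused whole. OPENING is the opening, from 0 (shut) to 1 (fully open), set as the call begins (- or left out, the last holds). The fingers move at their own pace and stop on an object; FORCE is the grip in N (left out, the last holds). Time passes only in rows, so rows that repeat a pose let the fingers close. It gives the time, the measured TCP pose, the force, the opening and the grip force at its end, in the units of the state.
- get_obs(): the state, without advancing time (a new reading comes with each control period).
- get_image(name): name is "scene" or "top"; returns the picture (420x560x3 uint8, red, green, blue); there is no depth.
- get_calibration(name): a dict with "intrinsics" (3x3 intrinsics, pixels), "world_from_camera" (4x4, takes a point from camera to world coordinates). Camera axes: x right, y up, looking along -z (the intrinsics and any distortion apply to the point x, -y, -z); pixel columns grow to the right and rows downward; lengths in m; the calibration is good to about 2 mm. A picture is of the moment at which its call begins. get_calibration takes no time and is no camera call.
- finish_job(): hands the job in; it is judged then, once.
Trained networks look in the newest picture that a camera, given by its name, has taken for a name from the list of things; names that differ only in an ending like _2 or _b are one class to them, and where a whole thing is asked for, a point or a joint stands for the part that bears it (a point fixed in the world has none). Each returns a list of dicts, best first, with "confidence" (0 to 1); they miss things now and then, are a little off and sometimes report something else, mostly with a low value. They report only what shows in the picture. A call takes as long as a camera call.
- cut_out(query, camera): "region" (420x560 bool, what is visible of it) and "rect" ([centre column, centre row, width, height] in pixels, round what is visible of it).
The state is a dict: "t": time; "q": joint angles; "dq": joint speeds; "effort": joint torques, N m; "tool_pos": TCP position; "tool_rot": TCP orientation; "contact_force": force on the tool from outside, world axes, zero at the start; "wrist_torque": the same for the moment, N m; "opening": finger opening in m; "grip_force": force on a finger pad.
Only numpy, scipy, OpenCV 4.12 (cv2) and the standard library are available. Lean on these libraries where they do the work, as an engineer would, in place of code of your own. Each camera call takes 0.05 s, during which the arm holds its last target. There are 200 camera calls.

## Task

The parts in the tumbler barrel with the red lid are done: unscrew the red lid, lift it off and hang it by its handle across both prongs of the hook on the stand, so that it hangs level. The lid's thread may be right-handed or left-handed and nothing marks it, so try it each way and feel which way it gives. Leave the yellow lid closed and the other things on the bench where they are.

Things in the scene. Friction and masses are not known exactly. Their poses are not given: they have to be found in the camera images.
- lid_red: The lid to take off: red cast screw lid, 128 mm across, about 0.36 kg, on either of the two leaning barrels. Origin: centre of its seating face (underside of the disc, resting on the neck's rim); z axis: the screw axis, pointing out of the barrel, 0.61 rad (35 deg) from vertical, leaning to the tumbler's front. Disc 7 mm thick above the origin; a bow handle on top, its bar along the lid's y axis.
- lid_red_bar (a point): Centre of the red lid's handle: black bar 12 mm wide (lid's x), 14 mm high, 108 mm long over all (lid's y), 62 mm above the lid's origin on its z axis; legs at both ends (inner faces 44 mm either side of the centre, 14 mm wide); 48 mm free height from the disc to the bar's underside.
- lid_yellow: The same lid in yellow, closed on the other barrel, 200 mm beside the red one. Leave it closed.
- tumbler: Twin inclined-barrel tumbler, fixed: grey base 270 mm deep, 450 mm wide, 42 mm high; green drive housing along its back up to 98 mm; two blue barrels side by side, 150 mm across, leaning 35 deg to its front (its -x). Origin on the table under the middle (5 mm before the base's centre); x to its back, y along its width, z up.
- mouth_1 (a point): Centre of the rim of the neck of the tumbler's +y barrel, where a closed lid's origin lies: 65 mm before, 235 mm above and 100 mm to +y of the tumbler's origin. The barrels do not turn. A lid's spigot, 88 mm across, reaches 8 mm into the neck.
- mouth_2 (a point): The same for the -y barrel (100 mm to -y).
- hook_stand: Steel hook stand, fixed: foot plate 190 x 170 x 10 mm (100 mm before to 90 mm behind the origin); upright 30 mm square, 270 mm high, centred 60 mm behind the origin (+x). Origin on the table; two prongs point along the stand's -x, level, from a plate 90 mm wide whose face is 40 mm behind the origin and whose top is 257 mm up.
- hook_seat (a point): On the stand's centre plane, midway between the prongs, level with their top (239 mm above the table), 40 mm before the stand's origin. The middle of the handle bar's underside rests here, bar across both prongs (along the stand's y); the bar's centre is then 7 mm above. Up to 12 mm either way along the prongs is fine; nearer the upright the lid's rim meets the plate.
- drip_tray: Bystander: open aluminium tray 120 x 150 x 28 mm standing on the stand's foot plate under the prongs; origin under its centre.
- compound_bottle: Bystander: green bottle, 64 mm across, 190 mm high, on the table before the tumbler and the stand; origin under its centre.
- media_jar: Bystander: grey jar 72 mm across, 85 mm high, behind the stand's upright; origin under its centre.
- slip_pliers: Bystander: blue-handled pliers lying on the table, 210 mm long, 16 mm high; origin at the rivet.
- nose_pliers: Bystander: yellow-handled pliers lying on the table, 170 mm long, 16 mm high; origin at the rivet.
- wrench: Bystander: steel wrench lying on the table, under 20 mm high.
- blank_tray: Bystander: orange open tray 150 x 200 x 35 mm; origin under its centre.
- lid_red_skirt (a point): Foot of the red lid's skirt, 17 mm below its origin on the screw axis. Coarse two-start thread inside, right- or left-handed, changed at random. One way it stops dead within 0.06 rad; the other way it turns lightly, no spring back, and is out of the thread after 1.0 rad; turned by 1.1 to 2.3 rad it lifts straight off along its axis, clear of the neck after 20 mm. Until then the thread holds it.
- prong_tips (a point): Midway between the two prong tips. The prongs are 8 mm round bars, 58 mm apart between axes (29 mm either side of the stand's xz plane), axis 235 mm above the table; level to 70 mm before the stand's origin, then turned up by 12 mm: tops of the tips 251 mm above the table, outermost point 83 mm before the origin.

How it is judged:
By the outcome, as a careful person would: the job done as asked, in the order asked, and still so for the second after the job is handed in, with the robot touching nothing.
It also fails if it takes over 61 s, if anything falls off the work surface, if the arm or the gripper's body presses on something with over 40 N, if the wrist force passes 120 N, or if a joint passes its speed limit or range.

## Working session

There is one attempt and no reset: what is moved stays moved. The work goes in short steps, Python scripts to look and compute and a shell command to move; the robot and the scene stay as the last step left them, time stands still between calls to the robot, and variables do not carry over. Pictures are saved under pics/ and viewed, at most 10 in all, crops included, and the job is handed in when it is done.

```bash
ls; mkdir -p pics
python3 - <<'E'
from station import *
import cv2,numpy as np
for n in ("scene","top"):
    im=get_image(n); cv2.imwrite(f"pics/{n}0.png",im[:,:,::-1])
    c=get_calibration(n); print(n,np.round(c["intrinsics"],1).tolist(),np.round(c["world_from_camera"],4).tolist(),[k for k in c])
    for q in ("lid_red","lid_yellow","hook_stand","tumbler","drip_tray","compound_bottle","lid_red_bar"):
        try: print(q,[(round(d["confidence"],2),np.round(d["rect"]).tolist()) for d in cut_out(q,n)][:3])
        except Exception as e: print(q,e)
print(get_obs())
E
```

```text
pics
scene [[498.8, 0.0, 276.1], [0.0, 498.8, 211.6], [0.0, 0.0, 1.0]] [[0.8376, -0.407, 0.3645, 1.1191], [0.5461, 0.6051, -0.5794, -1.0141], [0.0152, 0.6843, 0.7291, 1.4068], [0.0, 0.0, 0.0, 1.0]] ['intrinsics', 'world_from_camera']
lid_red [(0.87, [233.0, 248.0, 46.0, 44.0])]
lid_yellow [(0.95, [283.0, 216.0, 39.0, 39.0])]
hook_stand [(0.97, [338.0, 196.0, 60.0, 76.0]), (0.43, [271.0, 305.0, 154.0, 111.0])]
tumbler [(0.66, [315.0, 147.0, 46.0, 44.0]), (0.56, [272.0, 305.0, 150.0, 110.0])]
drip_tray [(0.81, [331.0, 208.0, 40.0, 42.0])]
compound_bottle [(0.98, [259.0, 208.0, 22.0, 46.0]), (0.62, [271.0, 304.0, 152.0, 112.0])]
lid_red_bar [(0.63, [168.0, 335.0, 45.0, 39.0]), (0.62, [232.0, 247.0, 46.0, 46.0])]
top [[519.8, 0.0, 278.2], [0.0, 519.8, 213.0], [0.0, 0.0, 1.0]] [[-0.0192, 0.9835, -0.18, 0.1911], [-0.9998, -0.0199, -0.0018, -0.0138], [-0.0054, 0.1799, 0.9837, 2.0407], [0.0, 0.0, 0.0, 1.0]] ['intrinsics', 'world_from_camera']
lid_red [(0.74, [360.0, 211.0, 33.0, 34.0])]
lid_yellow [(0.86, [302.0, 200.0, 36.0, 40.0]), (0.4, [331.0, 200.0, 126.0, 92.0])]
hook_stand []
tumbler 
[... 288 characters left out ...]
.0])]
{'t': 0.8, 'q': array([-1.25298610e+00,  5.27023986e-02,  1.61287314e+00,  6.86021152e-06,
        1.47597917e+00, -1.19006086e-01]), 'dq': array([ 1.28447233e-03,  1.21885806e-05,  7.02920822e-04,  3.41633311e-04,
       -5.65469046e-04, -1.00946748e-03]), 'effort': array([-2.89296422e-04, -3.93638206e+01, -3.70440066e+01, -6.11364680e-05,
        3.70996104e-04,  2.01988890e-06]), 'tool_pos': array([ 0.26440882, -0.56631388,  0.23131815]), 'tool_rot': array([3.06692374e+00, 6.80698297e-01, 1.65895340e-05]), 'contact_force': array([-0.90444398, -0.05308602, -0.04751091]), 'wrist_torque': array([-0.00585273, -0.01759777, -0.03206043]), 'grip_force': 0.0, 'opening': 0.08582578173386639}
```

Run:
```python
import cv2
a=cv2.imread("pics/scene0.png")[130:380,150:400]; cv2.imwrite("pics/sc.png",cv2.resize(a,None,fx=2.4,fy=2.4,interpolation=cv2.INTER_CUBIC))
a=cv2.imread("pics/top0.png")[140:320,180:420]; cv2.imwrite("pics/tc.png",cv2.resize(a,None,fx=3.3,fy=3.3,interpolation=cv2.INTER_CUBIC))
```

```text
(no output)
```

View pics/sc.png

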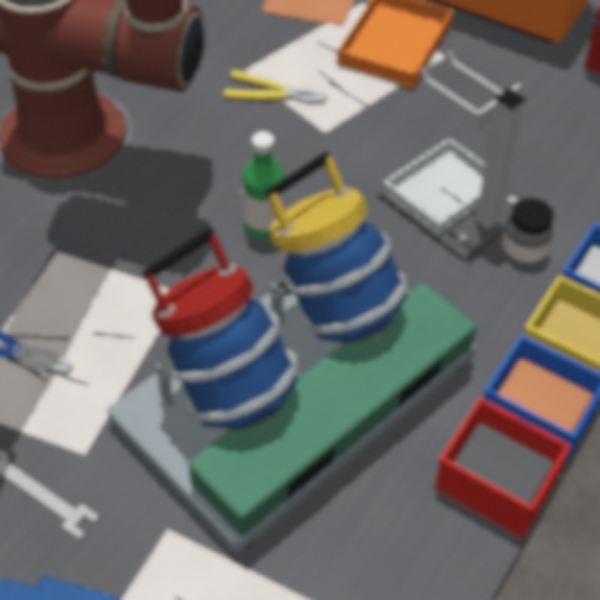

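View pics/tc.png

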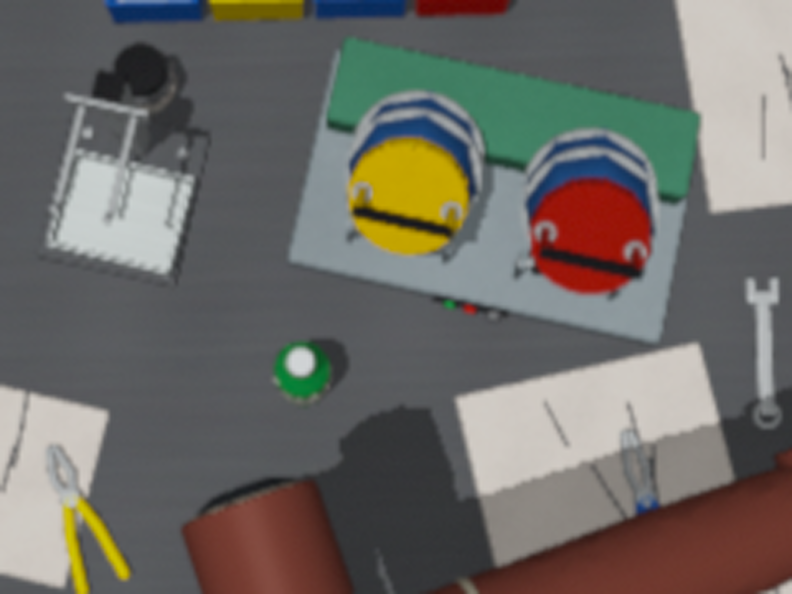

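Run:
```python
import cv2,numpy as np
f=lambda n,y,x,h,w,s:cv2.resize(cv2.imread(f"pics/{n}0.png")[y:y+h,x:x+w],None,fx=s,fy=s,interpolation=cv2.INTER_CUBIC)
a=f("scene",145,310,80,65,6);b=f("top",150,185,80,65,6)
cv2.imwrite("pics/st.png",np.hstack([a,b]))
```

```text
(no output)
```

View pics/st.png

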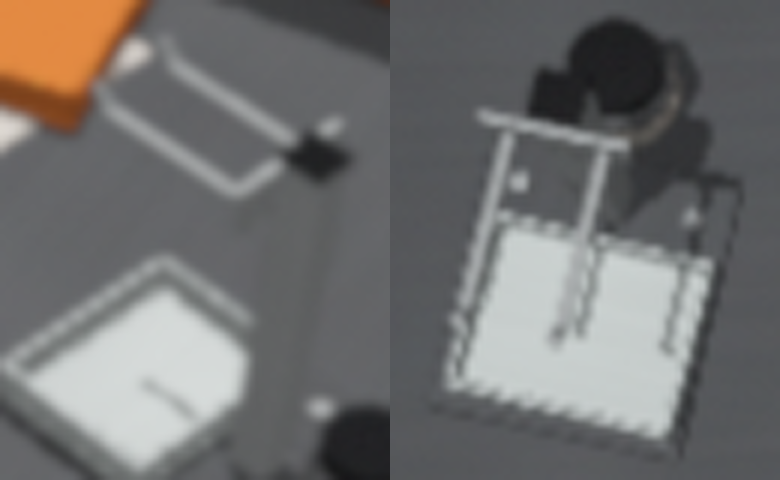

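```bash
cat > h.py <<'E'
import numpy as np
from station import *
from scipy.optimize import least_squares
from scipy.spatial.transform import Rotation as R
C={n:get_calibration(n) for n in("scene","top")}
def proj(n,P):
    T=np.linalg.inv(C[n]["world_from_camera"]); p=T[:3,:3]@P+T[:3,3]
    u=C[n]["intrinsics"]@np.array([p[0],-p[1],-p[2]]); return u[:2]/u[2]
def place(s,p): c,k=np.cos(s[2]),np.sin(s[2]); return np.array([s[0]+c*p[0]-k*p[1],s[1]+k*p[0]+c*p[1],p[2]])
def fit(obs,s0,loss="soft_l1"):
    f=lambda s:np.concatenate([proj(n,place(s,p))-uv for n,p,uv in obs])
    r=least_squares(f,s0,loss=loss); return r.x,f(r.x).reshape(-1,2)
E
cat > fit0.py <<'E'
from h import *
sc=lambda u,v:(150+u/2.4-.3,130+v/2.4-.3); tc=lambda u,v:(180+u/3.3-.35,140+v/3.3-.35)
bz=.235+.069*np.cos(.61); bx=-.065-.069*np.sin(.61)
ob=[("top",(bx,-.046,bz),tc(545,252)),("top",(bx,-.154,bz),tc(641,272)),("top",(bx,.154,bz),tc(356,210)),("top",(bx,.046,bz),tc(454,232)),
("top",(-.13,.225,.042),tc(290,262)),("top",(-.13,-.225,.042),tc(660,341)),
("scene",(bx,-.154,bz),sc(148,272)),("scene",(bx,-.046,bz),sc(212,232)),("scene",(bx,.046,bz),sc(275,192)),("scene",(bx,.154,bz),sc(328,157)),
("scene",(-.13,-.225,.042),sc(110,410)),("scene",(.14,-.225,.0),sc(240,552))]
s,r=fit(ob,[.75,-.1,0]);print(s);print(np.round(r,1).tolist())
a=lambda u,v:(310+u/6-.4,145+v/6-.4); b=lambda u,v:(185+(u-390)/6-.4,150+v/6-.4)
ob=[("scene",(-.08,-.029,.249),a(100,90)),("scene",(-.08,.029,.249),a(165,43)),("scene",(.042,-.045,.257),a(237,190)),("scene",(.042,.045,.257),a(340,122)),("scene",(.06,0,.27),a(318,155)),
("top",(.042,.045,.257),b(480,115)),("top",(.042,-.045,.257),b(628,145)),("top",(-.08,-.029,.249),b(558,338)),("top",(-.08,.029,.249),b(462,322)),("top",(.06,0,.27),b(555,95))]
s2,r=fit(ob,[.75,.3,0]);print(s2);print(np.round(r,1).tolist())
E
python3 fit0.py
```

```text
[ 0.61054258 -0.21421782 -0.23595323]
[[-1.0, -0.5], [1.1, 0.1], [-0.9, -0.1], [0.2, -0.1], [-0.8, -0.7], [0.7, -0.1], [-1.1, 0.5], [0.8, -1.8], [-2.7, -0.2], [0.4, -2.3], [-1.4, -0.3], [0.4, 4.4]]
[ 0.6317431   0.22999192 -0.22495927]
[[-0.2, -0.7], [-0.2, -0.1], [0.7, 0.2], [0.3, -0.5], [0.3, -0.3], [0.2, -0.0], [0.3, -0.0], [0.0, 0.5], [-0.0, -0.2], [0.7, 0.0]]
```

```bash
cat >> h.py <<'E'
TB=np.array([0.6105,-0.2142,-0.236]); ST=np.array([0.6317,0.2300,-0.225])
tw=0.61
def yawdir(a): return np.array([np.cos(a),np.sin(a),0])
LX=yawdir(TB[2]); LZ=-np.sin(tw)*LX+np.array([0,0,np.cos(tw)])
LY=yawdir(TB[2]+np.pi/2)
MOUTH=place(TB,(-.065,-.1,.235)); BAR=MOUTH+.062*LZ
RL=np.column_stack([LY,np.cross(-LZ,LY),-LZ])   # tool on the closed lid
def rel(pos,Rt,o=None):
    o=o or get_obs(); R0=R.from_rotvec(o["tool_rot"]).as_matrix()
    return (np.round(R0.T@(np.asarray(pos)-o["tool_pos"]),4).tolist(), np.round(np.degrees(R.from_matrix(R0.T@Rt).as_rotvec()),1).tolist())
E
python3 - <<'E'
from h import *
print(MOUTH,BAR,LZ)
tcp=BAR-.019*LZ
o=get_obs()
R0=R.from_rotvec(o["tool_rot"]).as_matrix()
print("up",rel([.30,-.45,.36],R0))
for d in(.10,0): print(d,rel(tcp+d*LZ,RL))
# bottle
for n,uv in(("top",(270,255)),):
    T=C[n]["world_from_camera"];K=C[n]["intrinsics"];d=T[:3,:3]@np.array([(uv[0]-K[0,2])/K[0,0],-(uv[1]-K[1,2])/K[1,1],-1]);p=T[:3,3]
    print("bottle",p+d*(.15-p[2])/d[2])
print("seat",place(ST,(-.04,0,.246)),place(ST,(-.155,0,.246)))
E
```

```text
[ 0.5239202 -0.2962301  0.235    ] [ 0.48938693 -0.2879255   0.28581818] [-0.55698815  0.13394522  0.81964802]
up ([0.0815, -0.0903, -0.1287], [0.0, 0.0, 0.0])
0.1 ([0.2853, -0.186, -0.1209], [-32.5, 15.7, -49.8])
0 ([0.3301, -0.1503, -0.0389], [-32.5, 15.7, -49.8])
bottle [0.3821987  0.02261609 0.15      ]
seat [0.59270824 0.23892425 0.246     ] [0.48060691 0.26458149 0.246     ]
```

```bash
python3 -m crank '[{"offset":[0.04,-0.045,-0.11],"twist":[0,0,0]},{"offset":[0.08,-0.09,-0.13],"twist":[0,0,0]},{"offset":[0.08,-0.09,-0.13],"twist":[0,0,0]},{"offset":[0.08,-0.09,-0.13],"twist":[0,0,0]},{"offset":[0.285,-0.186,-0.121],"twist":[-32.5,15.7,-49.8]},{"offset":[0.285,-0.186,-0.121],"twist":[-32.5,15.7,-49.8]},{"offset":[0.285,-0.186,-0.121],"twist":[-32.5,15.7,-49.8]},{"offset":[0.285,-0.186,-0.121],"twist":[-32.5,15.7,-49.8]},{"offset":[0.285,-0.186,-0.121],"twist":[-32.5,15.7,-49.8]},{"offset":[0.285,-0.186,-0.121],"twist":[-32.5,15.7,-49.8]},{"offset":[0.285,-0.186,-0.121],"twist":[-32.5,15.7,-49.8]},{"offset":[0.285,-0.186,-0.121],"twist":[-32.5,15.7,-49.8]},{"offset":[0.285,-0.186,-0.121],"twist":[-32.5,15.7,-49.8]},{"offset":[0.285,-0.186,-0.121],"twist":[-32.5,15.7,-49.8]}]' 1 30
python3 - <<'E'
from h import *
import cv2
f=lambda n,y,x,h,w,s:cv2.resize(get_image(n)[y:y+h,x:x+w,::-1],None,fx=s,fy=s,interpolation=cv2.INTER_CUBIC)
cv2.imwrite("pics/ap.png",np.hstack([f("scene",180,160,110,90,4.4),f("top",140,310,110,90,4.4)]))
print(rel(BAR+(.1-.019)*LZ,RL),get_obs()["q"])
for n in C:
  for z in(.1-.019,.0-.019): print(n,proj(n,BAR+z*LZ))
E
```

```text
t: 2.55
tool_pos: [0.4443, -0.2773, 0.3525]
tool_rot: [2.056, 1.62, 0.51]
contact_force: [0.1, -0.1, -0.3]
opening: 0.0852
grip_force: 0.0
([0.0001, -0.0001, 0.0002], [-0.0, -0.0, -0.0]) [-0.89264462 -0.62485051  2.04357265  0.37881149  1.24144831 -0.69162055]
scene [214.22122165 211.99352976]
scene [228.44583651 241.39009206]
top [359.68978365 228.13407029]
top [359.27189429 215.71324458]
```

View pics/ap.png

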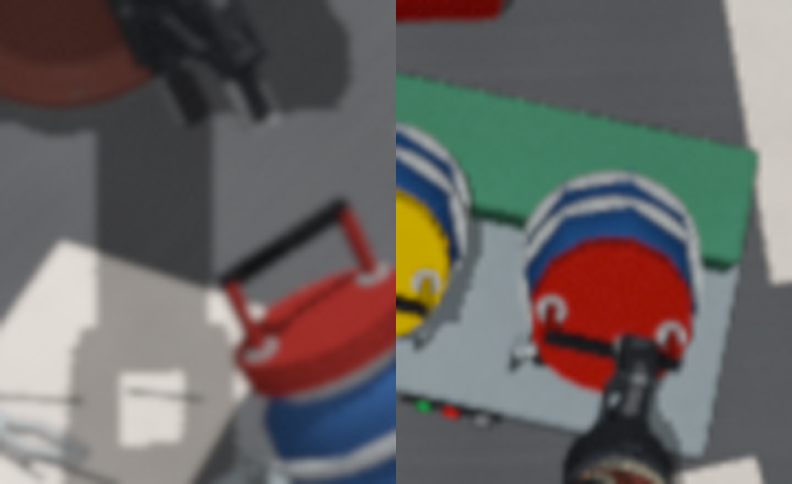

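```bash
python3 -m crank '[{"offset":[0,0,0.035],"twist":[0,0,0]},{"offset":[0,0,0.07],"twist":[0,0,0]},{"offset":[0,0,0.08],"twist":[0,0,0]},{"offset":[0,0,0.08],"twist":[0,0,0]}]'
python3 - <<'E'
from h import *
import cv2
f=lambda n,y,x,h,w,s:cv2.resize(get_image(n)[y:y+h,x:x+w,::-1],None,fx=s,fy=s,interpolation=cv2.INTER_CUBIC)
cv2.imwrite("pics/ap2.png",np.hstack([f("scene",205,195,75,60,6.5),f("top",180,330,75,60,6.5)]))
t=BAR+.001*LZ
# open fingertips: 13mm back, +-42 along tool y
for n,x0,y0,o in(("scene",195,205,0),("top",330,180,390)):
  for s in(-.043,.043): print(n,np.round((proj(n,t+.013*LZ+s*RL[:,1])-[x0,y0])*6.5+[o,0]))
E
```

```text
t: 3.15
tool_pos: [0.4885, -0.2876, 0.2864]
tool_rot: [2.056, 1.621, 0.51]
contact_force: [-0.0, 0.7, 0.5]
opening: 0.0854
grip_force: 0.0
scene [142. 167.]
scene [235. 182.]
top [562. 330.]
top [601. 184.]
```

View pics/ap2.png

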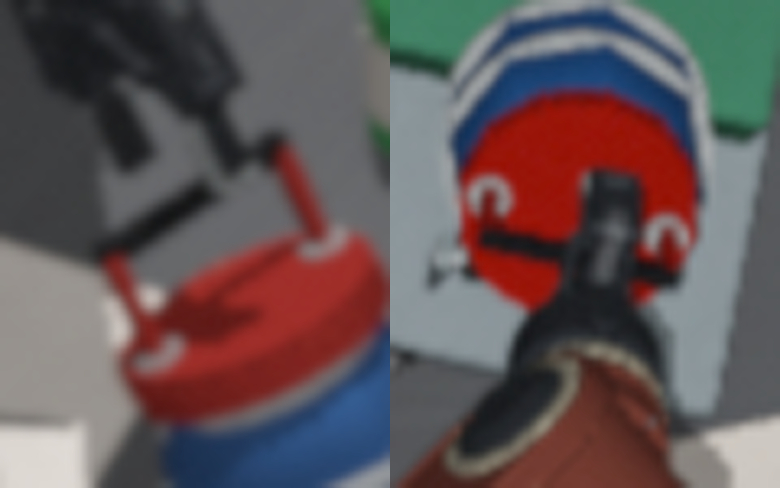

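```bash
python3 -m crank '[{"offset":[0.003,0,0.01],"twist":[0,0,0]},{"offset":[0.003,0,0.02],"twist":[0,0,0]},{"offset":[0.003,0,0.02],"twist":[0,0,0]}]' && python3 -m crank '[{"offset":[0,0,0],"twist":[0,0,0]},{"offset":[0,0,0],"twist":[0,0,0]},{"offset":[0,0,0],"twist":[0,0,0]},{"offset":[0,0,0],"twist":[0,0,0]},{"offset":[0,0,0],"twist":[0,0,0]},{"offset":[0,0,0],"twist":[0,0,0]}]' 0 25
python3 -c "
from h import *
o=get_obs();print(R.from_rotvec(o['tool_rot']).as_matrix().T@o['contact_force'],R.from_rotvec(o['tool_rot']).as_matrix().T@o['wrist_torque'],rel(BAR+.003*LY-.019*LZ,RL))"
```

```text
t: 3.62
tool_pos: [0.5002, -0.2872, 0.2688]
tool_rot: [2.057, 1.621, 0.51]
contact_force: [0.2, 0.5, 0.2]
opening: 0.0852
grip_force: 0.0
t: 4.38
tool_pos: [0.4996, -0.2873, 0.2695]
tool_rot: [2.057, 1.621, 0.509]
contact_force: [-5.7, 1.5, -0.3]
opening: 0.0116
grip_force: 31.6
[ 0.15703035 -5.04220678 -3.1471989 ] [ 0.88237105 -0.01908493 -0.00877409] ([0.0, 0.0013, 0.0], [-0.2, -0.1, -0.0])
```

```bash
python3 -m crank '[{"offset":[0,-0.0015,0],"twist":[0,0,0]},{"offset":[0,-0.0015,0],"twist":[0,0,3]},{"offset":[0,-0.0015,0],"twist":[0,0,6]},{"offset":[0,-0.0015,0],"twist":[0,0,8]},{"offset":[0,-0.0015,0],"twist":[0,0,8]}]' 0 80
cat > st.py <<'E'
from h import *
o=get_obs();M=R.from_rotvec(o['tool_rot']).as_matrix().T
print("F",np.round(M@o['contact_force'],1),"T",np.round(M@o['wrist_torque'],2),"turn from closed",np.round(np.degrees(R.from_matrix(RL.T@M.T).as_rotvec()),1),"t",round(o["t"],2),"q",np.round(o["q"],2), "dlid",np.round(RL.T@(o["tool_pos"]-(BAR-.019*LZ)),4))
E
python3 st.py
```

```text
t: 5.0
tool_pos: [0.4991, -0.287, 0.2692]
tool_rot: [2.179, 1.484, 0.558]
contact_force: [-1.0, 1.9, -0.1]
opening: 0.0107
grip_force: 78.1
F [ 1.4 -1.4 -0.7] T [ 0.53  0.13 -0.02] turn from closed [0.1 0.1 8. ] t 5.0 q [-0.8  -0.45  2.07  0.37  1.03 -0.54] dlid [ 0.0031 -0.002  -0.0001]
```

```bash
python3 -m crank '[{"offset":[0,0,0],"twist":[0,0,6]},{"offset":[0,0,0],"twist":[0,0,12]},{"offset":[0,0,0],"twist":[0,0,18]},{"offset":[0,0,0],"twist":[0,0,24]},{"offset":[0,0,0],"twist":[0,0,30]},{"offset":[0,0,0],"twist":[0,0,30]}]'; python3 st.py
```

```text
t: 5.75
tool_pos: [0.4992, -0.2874, 0.2694]
tool_rot: [2.569, 0.898, 0.72]
contact_force: [-0.2, 1.0, -0.1]
opening: 0.0107
grip_force: 78.0
F [ 0.4 -0.9 -0.2] T [ 0.38 -0.19 -0.07] turn from closed [ 0.   0.  37.9] t 5.75 q [-0.8  -0.45  2.07  0.37  1.03 -0.02] dlid [ 0.0028 -0.0017 -0.0002]
```

```bash
python3 -m crank '[{"offset":[0,0,0],"twist":[0,0,7]},{"offset":[0,0,0],"twist":[0,0,14]},{"offset":[0,0,0],"twist":[0,0,21]},{"offset":[0,0,0],"twist":[0,0,28]},{"offset":[0,0,0],"twist":[0,0,35]},{"offset":[0,0,0],"twist":[0,0,42]},{"offset":[0,0,0],"twist":[0,0,42]}]'; python3 st.py; python3 -m crank '[{"offset":[0,0,-0.002],"twist":[0,0,0]},{"offset":[0,0,-0.004],"twist":[0,0,0]},{"offset":[0,0,-0.006],"twist":[0,0,0]},{"offset":[0,0,-0.006],"twist":[0,0,0]}]'; python3 st.py
```

```text
t: 6.62
tool_pos: [0.4992, -0.2888, 0.2703]
tool_rot: [2.88, -0.086, 0.889]
contact_force: [1.1, -4.8, 0.2]
opening: 0.0102
grip_force: 82.8
F [1.1 4.6 1.1] T [-1.04 -0.3   0.11] turn from closed [-0.2 -0.1 79.8] t 6.62 q [-0.81 -0.45  2.07  0.37  1.02  0.71] dlid [ 0.0015 -0.0008 -0.0007]
t: 7.12
tool_pos: [0.4959, -0.2878, 0.2745]
tool_rot: [2.881, -0.085, 0.889]
contact_force: [2.6, -6.5, -2.1]
opening: 0.0104
grip_force: 82.4
F [1.  6.  4.1] T [-1.09 -0.05  0.  ] turn from closed [-0.1 -0.1 79.8] t 7.12 q [-0.81 -0.46  2.07  0.37  1.04  0.71] dlid [ 0.0017 -0.0014 -0.0061]
```

```bash
python3 -m crank '[{"offset":[0,0.001,-0.01],"twist":[0,0,0]},{"offset":[0,0.001,-0.02],"twist":[0,0,0]},{"offset":[0,0.001,-0.035],"twist":[0,0,0]},{"offset":[0,0.001,-0.055],"twist":[0,0,0]},{"offset":[0,0.001,-0.08],"twist":[0,0,0]},{"offset":[0,0.001,-0.08],"twist":[0,0,0]}]'; python3 st.py
python3 - <<'E'
from h import *
import cv2
f=lambda n,y,x,h,w,s:cv2.resize(get_image(n)[y:y+h,x:x+w,::-1],None,fx=s,fy=s,interpolation=cv2.INTER_CUBIC)
cv2.imwrite("pics/lift.png",np.hstack([f("scene",170,160,110,90,4.4),f("top",150,310,110,90,4.4)]))
# plan: tool pointing down; bar along stand y -> tool x = +-stand y
sy=yawdir(ST[2]+np.pi/2)
for s in(1,-1):
    x=s*sy; z=np.array([0,0,-1.]); Rt=np.column_stack([x,np.cross(z,x),z])
    g=lambda px,h:place(ST,(px,0,h-.019))
    print(s,"above",rel(g(-.175,.36),Rt), rel([.40,-.2,.40],Rt))
E
```

```text
t: 7.88
tool_pos: [0.451, -0.2773, 0.3436]
tool_rot: [2.879, -0.088, 0.893]
contact_force: [0.3, -0.5, -3.2]
opening: 0.0104
grip_force: 82.7
F [-1.6  0.1  2.9] T [ 0.11 -0.62 -0.  ] turn from closed [-0.3  0.  79.9] t 7.88 q [-0.88 -0.61  2.05  0.38  1.21  0.71] dlid [ 0.0014  0.0005 -0.0891]
1 above ([-0.002, -0.5416, -0.068], [29.2, -24.2, -77.9]) ([-0.0098, -0.0654, -0.0877], [29.2, -24.2, -77.9])
-1 above ([-0.002, -0.5416, -0.068], [-25.3, -30.5, 95.9]) ([-0.0098, -0.0654, -0.0877], [-25.3, -30.5, 95.9])
```

View pics/lift.png

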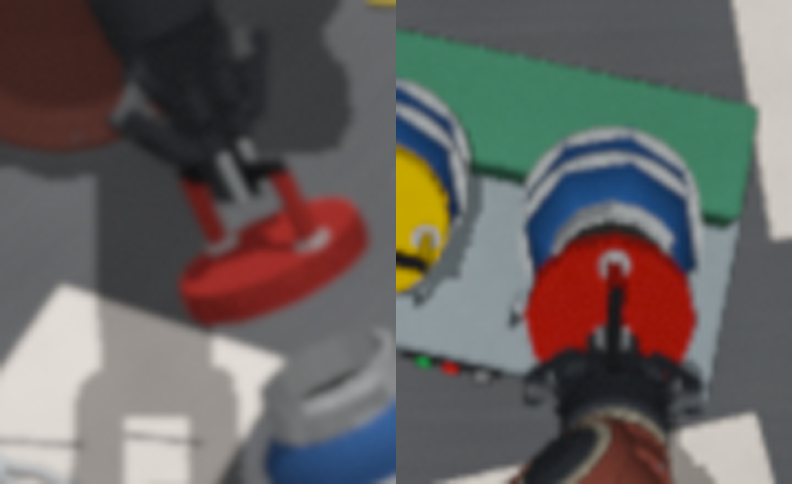

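```bash
python3 -m crank '[{"offset":[-0.005,-0.02,-0.04],"twist":[4,-3,-10]},{"offset":[-0.01,-0.065,-0.088],"twist":[29.2,-24.2,-77.9]},{"offset":[-0.01,-0.065,-0.088],"twist":[29.2,-24.2,-77.9]},{"offset":[-0.01,-0.065,-0.088],"twist":[29.2,-24.2,-77.9]},{"offset":[-0.01,-0.065,-0.088],"twist":[29.2,-24.2,-77.9]},{"offset":[-0.01,-0.065,-0.088],"twist":[29.2,-24.2,-77.9]},{"offset":[-0.01,-0.065,-0.088],"twist":[29.2,-24.2,-77.9]},{"offset":[-0.01,-0.065,-0.088],"twist":[29.2,-24.2,-77.9]},{"offset":[-0.01,-0.065,-0.088],"twist":[29.2,-24.2,-77.9]},{"offset":[-0.01,-0.065,-0.088],"twist":[29.2,-24.2,-77.9]},{"offset":[-0.01,-0.065,-0.088],"twist":[29.2,-24.2,-77.9]}]'
cat > tgt.py <<'E'
from h import *
import sys
sy=yawdir(ST[2]+np.pi/2);z=np.array([0,0,-1.]);Rt=np.column_stack([sy,np.cross(z,sy),z])
for a in sys.argv[1:]:
    px,h=map(float,a.split(",")); print(a,rel(place(ST,(px,0,h-.019)),Rt))
E
python3 st.py; python3 tgt.py -.175,.36
```

```text
t: 9.35
tool_pos: [0.3996, -0.2006, 0.4]
tool_rot: [-2.458, -1.955, -0.002]
contact_force: [0.2, -0.0, -3.5]
opening: 0.0102
grip_force: 82.6
F [0.  0.2 3.5] T [ 0.04 -0.   -0.04] turn from closed [34.9  0.2 -0.5] t 9.35 q [-0.63 -0.42  1.75  0.    1.81 -0.41] dlid [ 0.0639 -0.0228 -0.1743]
-.175,.36 ([0.4713, -0.0459, 0.0597], [0.0, -0.1, -0.1])
```

```bash
python3 -m crank '[{"offset":[0.03,-0.005,0],"twist":[0,0,0]},{"offset":[0.08,-0.01,0],"twist":[0,0,0]},{"offset":[0.14,-0.02,0],"twist":[0,0,0]},{"offset":[0.2,-0.03,0],"twist":[0,0,0]},{"offset":[0.26,-0.046,0],"twist":[0,0,0]},{"offset":[0.32,-0.046,0.02],"twist":[0,0,0]},{"offset":[0.38,-0.046,0.03],"twist":[0,0,0]},{"offset":[0.43,-0.046,0.05],"twist":[0,0,0]},{"offset":[0.46,-0.046,0.06],"twist":[0,0,0]},{"offset":[0.471,-0.046,0.06],"twist":[0,0,0]},{"offset":[0.471,-0.046,0.06],"twist":[0,0,0]},{"offset":[0.471,-0.046,0.06],"twist":[0,0,0]}]'; python3 st.py; python3 tgt.py -.175,.265 -.1,.265 -.04,.265 -.04,.246
python3 - <<'E'
from h import *
import cv2
f=lambda n,y,x,h,w,s:cv2.resize(get_image(n)[y:y+h,x:x+w,::-1],None,fx=s,fy=s,interpolation=cv2.INTER_CUBIC)
cv2.imwrite("pics/pre.png",np.hstack([f("scene",120,285,110,90,4.4),f("top",150,180,110,90,4.4)]))
E
```

```text
t: 10.85
tool_pos: [0.4606, 0.2679, 0.3418]
tool_rot: [-2.459, -1.955, -0.003]
contact_force: [-0.7, 0.3, -3.2]
opening: 0.0109
grip_force: 82.6
F [ 0.1 -0.8  3.2] T [ 0.05  0.02 -0.01] turn from closed [34.9  0.3 -0.5] t 10.85 q [ 0.39 -0.21  1.68  0.    1.67  0.61] dlid [ 0.5337 -0.0974 -0.1554]
-.175,.265 ([0.001, 0.0001, 0.0958], [0.1, -0.1, -0.1])
-.1,.265 ([0.0012, 0.0751, 0.0959], [0.1, -0.1, -0.1])
-.04,.265 ([0.0013, 0.1351, 0.096], [0.1, -0.1, -0.1])
-.04,.246 ([0.0013, 0.1351, 0.115], [0.1, -0.1, -0.1])
```

View pics/pre.png

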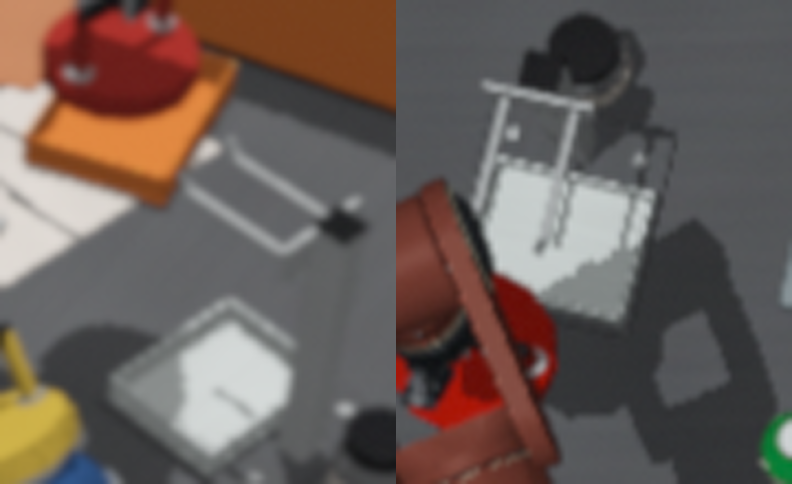

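```bash
python3 -m crank '[{"offset":[0.001,0,0.03],"twist":[0,0,0]},{"offset":[0.001,0,0.06],"twist":[0,0,0]},{"offset":[0.001,0,0.085],"twist":[0,0,0]},{"offset":[0.001,0,0.09],"twist":[0,0,0]},{"offset":[0.001,0,0.09],"twist":[0,0,0]},{"offset":[0.001,0.02,0.09],"twist":[0,0,0]},{"offset":[0.001,0.04,0.09],"twist":[0,0,0]},{"offset":[0.001,0.05,0.09],"twist":[0,0,0]},{"offset":[0.001,0.05,0.09],"twist":[0,0,0]}]'; python3 st.py; python3 tgt.py -.04,.270 -.04,.246
python3 - <<'E'
from h import *
import cv2
f=lambda n,y,x,h,w,s:cv2.resize(get_image(n)[y:y+h,x:x+w,::-1],None,fx=s,fy=s,interpolation=cv2.INTER_CUBIC)
cv2.imwrite("pics/in.png",np.hstack([f("scene",120,295,80,65,6),f("top",150,180,80,65,6)]))
E
```

```text
t: 12.08
tool_pos: [0.5102, 0.2585, 0.2507]
tool_rot: [-2.457, -1.955, -0.0]
contact_force: [-1.0, 0.3, -3.9]
opening: 0.0109
grip_force: 82.6
F [ 0.  -1.   3.9] T [0.09 0.   0.05] turn from closed [35.   0.2 -0.5] t 12.07 q [ 0.34 -0.08  1.72  0.    1.51  0.56] dlid [ 0.5361 -0.1083 -0.0518]
-.04,.270 ([-0.0005, 0.0848, -0.0004], [-0.1, -0.1, -0.1])
-.04,.246 ([-0.0005, 0.0848, 0.0236], [-0.1, -0.1, -0.1])
```

View pics/in.png

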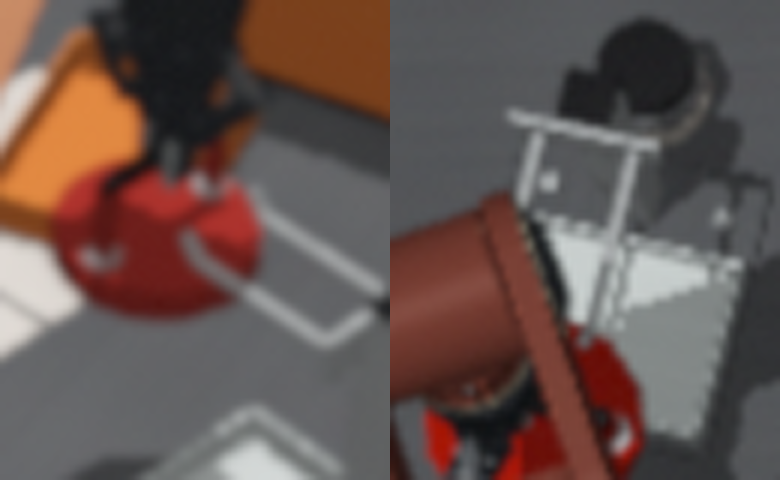

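```bash
python3 -m crank '[{"offset":[0,0.015,0],"twist":[0,0,0]},{"offset":[0,0.03,0],"twist":[0,0,0]},{"offset":[0,0.045,0],"twist":[0,0,0]},{"offset":[0,0.06,0],"twist":[0,0,0]},{"offset":[0,0.075,0],"twist":[0,0,0]},{"offset":[0,0.083,0],"twist":[0,0,0]},{"offset":[0,0.083,0],"twist":[0,0,0]}]'; python3 st.py; python3 tgt.py -.04,.246
```

```text
t: 13.05
tool_pos: [0.5906, 0.2401, 0.2505]
tool_rot: [-2.457, -1.956, -0.0]
contact_force: [-0.4, 0.5, -3.5]
opening: 0.0105
grip_force: 82.6
F [ 0.4 -0.5  3.5] T [0.02 0.01 0.07] turn from closed [35.   0.2 -0.5] t 13.05 q [0.27 0.07 1.56 0.   1.51 0.49] dlid [ 0.537  -0.0408 -0.0044]
-.04,.246 ([-0.0007, 0.0024, 0.0235], [-0.1, -0.1, -0.1])
```

Free of contact. Lower until it seats.

```bash
python3 -m crank '[{"offset":[0,0,0.007],"twist":[0,0,0]},{"offset":[0,0,0.014],"twist":[0,0,0]},{"offset":[0,0,0.019],"twist":[0,0,0]},{"offset":[0,0,0.022],"twist":[0,0,0]},{"offset":[0,0,0.024],"twist":[0,0,0]},{"offset":[0,0,0.024],"twist":[0,0,0]}]'; python3 st.py; python3 tgt.py -.04,.246
python3 - <<'E'
from h import *
import cv2
f=lambda n,y,x,h,w,s:cv2.resize(get_image(n)[y:y+h,x:x+w,::-1],None,fx=s,fy=s,interpolation=cv2.INTER_CUBIC)
cv2.imwrite("pics/seat.png",np.hstack([f("scene",120,300,80,65,6),f("top",150,180,80,65,6)]))
E
```

```text
t: 13.8
tool_pos: [0.5901, 0.2403, 0.2266]
tool_rot: [-2.456, -1.957, -0.001]
contact_force: [-0.2, 0.2, -4.0]
opening: 0.0106
grip_force: 82.7
F [ 0.2 -0.2  4. ] T [ 0.02  0.02 -0.02] turn from closed [35.   0.2 -0.6] t 13.8 q [0.27 0.08 1.59 0.   1.47 0.49] dlid [ 0.5371 -0.0549  0.0149]
-.04,.246 ([-0.0008, 0.0028, -0.0004], [-0.0, -0.1, -0.0])
```

View pics/seat.png

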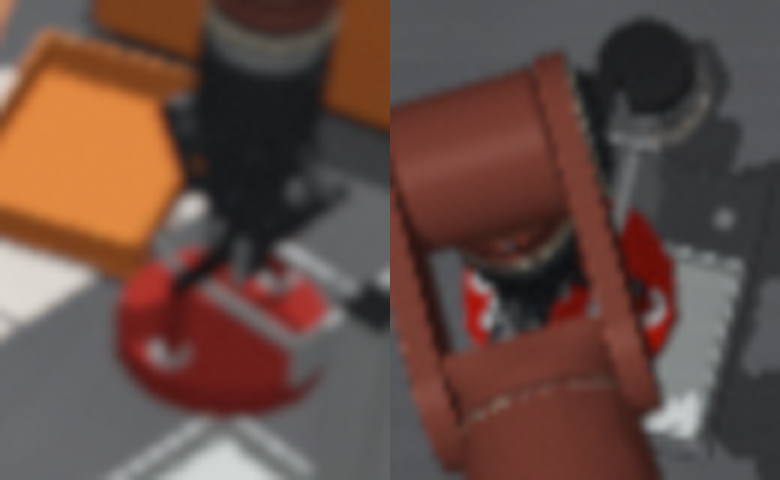

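```bash
python3 -m crank '[{"offset":[0,0.001,0.001],"twist":[0,0,0]},{"offset":[0,0.001,0.002],"twist":[0,0,0]},{"offset":[0,0.001,0.002],"twist":[0,0,0]}]'; python3 st.py;  python3 -m crank '[{"offset":[0,0,0.001],"twist":[0,0,0]},{"offset":[0,0,0.002],"twist":[0,0,0]},{"offset":[0,0,0.002],"twist":[0,0,0]}]'; python3 st.py
```

```text
t: 14.28
tool_pos: [0.5914, 0.2401, 0.2251]
tool_rot: [-2.457, -1.957, -0.002]
contact_force: [-0.4, 0.5, -2.9]
opening: 0.0104
grip_force: 83.0
F [ 0.4 -0.5  2.9] T [-0.09 -0.03 -0.01] turn from closed [34.9  0.3 -0.6] t 14.28 q [0.27 0.09 1.59 0.   1.47 0.49] dlid [ 0.5372 -0.0547  0.0168]
t: 14.65
tool_pos: [0.5915, 0.2401, 0.2249]
tool_rot: [-2.457, -1.957, -0.003]
contact_force: [-3.8, -1.9, 6.3]
opening: 0.0105
grip_force: 84.0
F [-2.7 -3.3 -6.3] T [ 0.48 -0.33 -0.07] turn from closed [34.9  0.3 -0.6] t 14.65 q [0.27 0.09 1.59 0.   1.47 0.49] dlid [ 0.5372 -0.0547  0.017 ]
```

```bash
python3 -m crank '[{"offset":[0,0,-0.0007],"twist":[0,0,0]},{"offset":[0,0,-0.0007],"twist":[0,0,0]}]' 0 20; python3 -m crank '[{"offset":[0,0,-0.0007],"twist":[0,0,0]},{"offset":[0,0,-0.0007],"twist":[0,0,0]},{"offset":[0,0,-0.0007],"twist":[0,0,0]},{"offset":[0,0,-0.0007],"twist":[0,0,0]},{"offset":[0,0,-0.0007],"twist":[0,0,0]},{"offset":[0,0,-0.0007],"twist":[0,0,0]}]' 0.6; python3 st.py
```

```text
t: 14.9
tool_pos: [0.5915, 0.2401, 0.225]
tool_rot: [-2.457, -1.957, -0.003]
contact_force: [-3.6, -2.6, 6.6]
opening: 0.0109
grip_force: 83.8
t: 15.65
tool_pos: [0.5911, 0.2401, 0.224]
tool_rot: [-2.456, -1.957, -0.001]
contact_force: [1.0, 0.3, 1.0]
opening: 0.0512
grip_force: 0.0
F [ 0.5  0.9 -1. ] T [-0.02 -0.06  0.03] turn from closed [35.   0.3 -0.6] t 15.65 q [0.27 0.09 1.59 0.   1.47 0.49] dlid [ 0.5372 -0.0555  0.0176]
```

```bash
python3 -m crank '[{"offset":[0,0,-0.01],"twist":[0,0,0]},{"offset":[0,0,-0.03],"twist":[0,0,0]},{"offset":[0,0,-0.06],"twist":[0,0,0]},{"offset":[0,0,-0.1],"twist":[0,0,0]},{"offset":[0,0,-0.14],"twist":[0,0,0]},{"offset":[0,-0.05,-0.16],"twist":[0,0,0]},{"offset":[0,-0.1,-0.17],"twist":[0,0,0]},{"offset":[0,-0.15,-0.17],"twist":[0,0,0]},{"offset":[0,-0.19,-0.17],"twist":[0,0,0]},{"offset":[0,-0.19,-0.17],"twist":[0,0,0]},{"offset":[0,-0.19,-0.17],"twist":[0,0,0]}]'; python3 st.py
python3 - <<'E'
from h import *
import cv2
f=lambda n,y,x,h,w,s:cv2.resize(get_image(n)[y:y+h,x:x+w,::-1],None,fx=s,fy=s,interpolation=cv2.INTER_CUBIC)
cv2.imwrite("pics/end.png",np.hstack([f("scene",130,300,80,65,6),f("top",150,180,80,65,6)]))
E
```

```text
t: 17.02
tool_pos: [0.4064, 0.2823, 0.3956]
tool_rot: [-2.457, -1.957, -0.004]
contact_force: [-0.1, -0.1, 0.2]
opening: 0.0512
grip_force: 0.0
F [-0.2 -0.1 -0.2] T [-0.01 -0.    0.02] turn from closed [34.9  0.3 -0.5] t 17.02 q [ 0.46 -0.31  1.67  0.    1.77  0.68] dlid [ 0.535  -0.1126 -0.2316]
```

View pics/end.png

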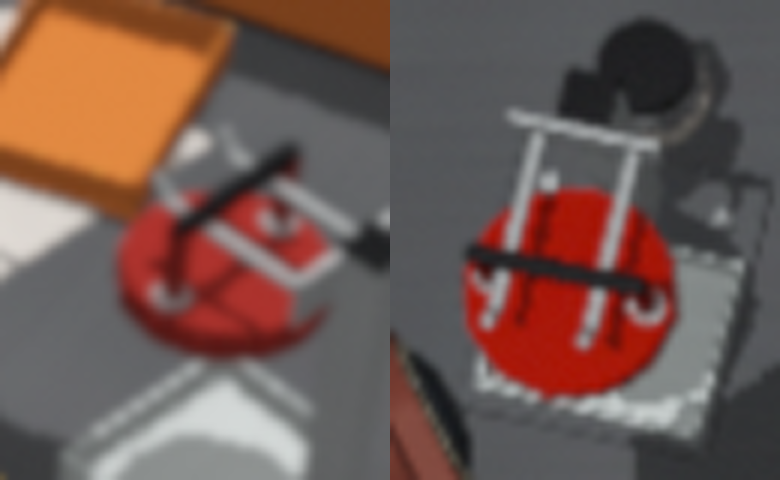

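The lid hangs level with its bar across both prongs: the bar runs from (470,253) to (655,288) in the top crop, and the arm is clear.

```bash
python3 -c "
from station import *
print(finish_job())"
```

```text
the job is handed in; nothing more can be done
None
```

The red lid is off and hangs level by its handle across both prongs of the hook, handed in after about 17 s on the robot clock; it gave on the first way tried (clockwise from above, so left-handed) and I did not turn it the other way.

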